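Pump a specimen mount out of its mould with the ratchet ejector

TASK

Hold the black ball of the ejector's pump handle and work it up and down in full strokes, each time until you feel it come up softly against its rubber stop and never forcing it on, so that the ram climbs one ratchet tooth a stroke; stop as soon as the black specimen mount stands about half its height out of the steel mould, and pump no further. Then let go, lift the mount out and set it down (do not drop it) upright, metal face up, in the teal tray, leaving the mount already there and everything else on the bench where it is.

Things in the scene. Friction and masses are not known exactly. Their poses are not given: they have to be found in the camera images.
- ejector: Ratchet ejector bolted to the bench: blue base 112 x 92 mm, aluminium cheeks and a 58 mm square deck (top at z = 133 mm), steel mould on top. Origin at bench height under the mould's axis; its x runs level from the handle towards the mould, z up. The pump lever's hinge lies along the ejector's y at x = -43.5 mm; nothing but the lever reaches farther than x = -70 mm
- mould_mouth (a point): Centre of the open top of the steel mould sleeve, 166 to 178 mm above the bench (the sleeve is screwed in more or less far); bore 32 mm, outside 45 mm. The dark lock ring round its foot is 57 mm across, its top at z = 146 mm
- mount: Black resin specimen mount, a disc 30 mm across and 21 mm high with a metal section in its upper face, about 25 to 50 g. Stands loosely in the mould on the ram, at first with its top 6 to 18 mm below the mouth; it can be gripped round its rim once it stands 7 mm or more out. Origin at the centre of its underside, z up through the metal face
- ram (a joint): Height of the spring-loaded ram under the mount, in m, growing upward. Saw teeth every 6 mm with a holding pawl: between strokes it rests near -1, 5, 11, 17, 23, 29 mm (-1 at first) and cannot be let down again. During a stroke it rises 7 to 9 mm, then settles back onto the tooth; a stroke cut short at either end gains nothing. 3 to 5 full strokes do the job
- pump_lever: Pump lever, a steel bar ending in a black ball. Origin on its hinge, 72 to 78 mm above the bench (set anew each start); y along the hinge, -x towards the ball. Ball down lifts the ram, taking about 4 to 6 N at the ball; lifting the ball to pick up the next tooth takes 3 to 4 N. No return spring: it stays about where it is left
- handle_ball (a point): Centre of the handle's black ball, 29 mm across, 140 mm from the hinge; the bar behind it is 9 mm wide. Full stroke about 45 mm, but its ends differ from start to start: the upper between 80 and 115 mm above the bench, the lower between 35 and 70 mm. A pawl engages only about where the rubber is first touched, so go on until some 4 to 6 N more than the stroke's own are felt
- buffers: Rubber stops inside the frame above and below the lever's tail; they end each stroke softly (force at the ball grows by about 1 to 3 N a mm). Origin midway between them. More than 70 N on one, some 15 N at the ball beyond the stroke's own, is too much
- tray: Teal plastic tray, 100 x 160 x 14 mm, fixed. Origin at the centre of its underside, x across (100 mm), y along, z up; floor 2 mm thick, walls 3 mm thick and 14 mm high
- tray_mount: Tan resin mount 30 mm across and 18 mm high, standing loose somewhere in the teal tray, to be left alone. Origin at the centre of its underside
- timer: White bench timer, 60 x 70 x 23 mm, a bystander. Origin under its centre
- slide_box: Blue slide box, 35 x 86 x 31 mm, a bystander. Origin under its centre
- brush: Brush with a wooden handle, 15 x 153 x 15 mm, a bystander. Origin under its centre

How it is judged:
By the outcome, as a careful person would: the job done as asked, in the order asked, and still so for the second after the job is handed in, with the robot touching nothing.
It also fails if it takes over 72 s, if anything falls off the work surface, if the arm or the gripper's body presses on something with over 40 N, if the wrist force passes 120 N, or if a joint passes its speed limit or range.

ROBOT

A 6-joint arm with a two-finger parallel gripper is mounted at the origin on a cart in front of the work surface, level with it; the furniture and walls round the work are solid. World frame = base frame: x ahead of the robot, y to its left, z up, the work surface at z = 0. Lengths are in m, angles in rad, forces in N, time in s.
With the tool pointing down it reaches from about 0.35 to 0.975 m from the base axis. Payload 4.9 kg.
Tool frame: the origin (TCP) lies between the finger pads; the fingertips stand 19 mm ahead of it and the grasp point (between the pads) is the TCP; z points along the fingers, y is the line along which they close (so a half turn about z gives the same grasp; the last joint's range is limited). The gripper opens to 85 mm and grips with 20 to 120 N. Pads are 22 mm wide; open, the fingers measure 114 mm over their backs; the gripper's body (76 mm by 85 mm) begins 54 mm behind the grasp point. The pads swing forward as they close: fully open they stand 13 mm farther back than shut.
Start: joints at [1.118, 0.053, 1.613, -0, 1.476, -0.119], TCP at [0.205, 0.59, 0.25] pointing down, gripper open.
Joint ranges: [-3.01, 3.01], [-1.01, 2.22], [0.06, 2.58], [-1.02, 4.17], [0.09, 2.62], [-3.14, 3.14]. Speed limits (rad/s): [2.57, 2.57, 3.14, 3.14, 3.14, 3.14].

INTERFACE

Orientations are given as a rotation vector (axis times angle).
In Python, from station import ctrl gives the robot as it stands. The module is installed in compiled form; this text tells all that it offers.
- The arm moves only by the tool servo_tool, never from a script. Its argument "increments" is a list that holds one entry, the list of rows, each a list of 5 numbers: the finger opening in cm, from 0 to 8.54, then the shift along the tool's x, y, z in cm, then the turn about the tool's z in degrees. A call has 1 to 5 rows; each row is the pose to reach, as a shift and turn from the pose commanded when the call began, along the tool's axes at that moment; what a row does not reach only later rows make up. A row lasts 1/10 s, in which the tool goes at most 50 mm and 8.59 degrees, less where a joint would pass 70% of its speed; a pose out of reach is approached as far as the arm can. A call with a gripper value outside its range is refused whole. The fingers move at their own pace and stop on an object; "newtons" is the grip in N (left out, the last holds). Time passes only in rows, so rows that repeat a pose let the fingers close. It gives the time, the measured TCP pose, the force, the opening and the grip force at its end, in the units of the state.
- ctrl.get_obs(): the state, without advancing time (a new reading comes with each control period).
- ctrl.get_image(name): name is "scene" or "side" or "wrist"; returns a dict with "img" (384x512x3 uint8, red, green, blue), "fx", "fy", "cx", "cy" (pixels), "rvec" (rotation vector, rad) and "tvec" (3), from world to camera coordinates, as OpenCV has them; the wrist camera has in their place "mount" (4x4, takes a point from camera to tool coordinates, whose origin is the TCP and whose axes are the flange's). Camera axes: x right, y down, z forward; pixel columns grow to the right and rows downward; lengths in m; the calibration is good to about 2 mm. A picture is of the moment at which its call begins: read the wrist's pose just before it. There is no depth.
- ctrl.finish_job(): hands the job in; it is judged then, once.
The state is a dict: "t": time; "q": joint angles; "dq": joint speeds; "effort": joint torques, N m; "tool_pos": TCP position; "tool_rot": TCP orientation; "contact_force": force on the tool from outside, world axes, zero at the start; "wrist_torque": the same for the moment, N m; "opening": finger opening in m; "grip_force": force on a finger pad.
Only numpy, scipy, OpenCV 4.12 (cv2) and the standard library are available. Lean on these libraries where they do the work, as an engineer would, in place of code of your own. Each camera call takes 0.05 s, during which the arm holds its last target. There are 200 camera calls.

## Working session

There is one attempt and no reset: what is moved stays moved. The work goes in short steps, Python scripts to look and compute and a tool call to move; the robot and the scene stay as the last step left them, time stands still between calls to the robot, and variables do not carry over. Pictures are saved under pics/ and viewed, at most 10 in all, crops included, and the job is handed in when it is done.

Besides the shell and the picture viewer there is one more tool, called after ">>>" by a JSON object that holds its "method" and its "body", one argument or row to a line. servo_tool: Moves the arm, as the interface text tells. Its arguments: {"type":"object","properties":{"increments":{"type":"array"},"newtons":{"type":"number"}},"required":["increments"]}

```bash
mkdir -p pics; cat > h.py <<'E'
import numpy as np, cv2
from station import ctrl
from scipy.spatial.transform import Rotation as R
def cam(name):
    o=ctrl.get_obs(); d=ctrl.get_image(name)
    K=np.array([[d["fx"],0,d["cx"]],[0,d["fy"],d["cy"]],[0,0,1]])
    if "mount" in d:
        T=np.eye(4);T[:3,:3]=R.from_rotvec(o["tool_rot"]).as_matrix();T[:3,3]=o["tool_pos"]
        T=T@np.array(d["mount"]); Rw=T[:3,:3]; c=T[:3,3]
    else:
        Rm=R.from_rotvec(np.ravel(d["rvec"])).as_matrix(); Rw=Rm.T; c=-Rm.T@np.ravel(d["tvec"])
    return d["img"],K,Rw,c
def ray(C,u,v):
    _,K,Rw,c=C; return c,Rw@np.linalg.inv(K)@np.array([u,v,1.])
def onz(C,u,v,z):
    c,d=ray(C,u,v); return c+d*(z-c[2])/d[2]
def tri(rays):
    A=np.zeros((3,3));b=np.zeros(3)
    for c,d in rays:
        d=d/np.linalg.norm(d);P=np.eye(3)-np.outer(d,d);A+=P;b+=P@c
    return np.linalg.solve(A,b)
def proj(C,p):
    _,K,Rw,c=C; q=K@(Rw.T@(np.asarray(p)-c)); return q[:2]/q[2]
def save(C,n): cv2.imwrite(f"pics/{n}.png",C[0][:,:,::-1])
E
python3 - <<'E'
from h import *
a=cam("scene");b=cam("side")
cv2.imwrite("pics/s0.png",a[0][:,:,::-1]);cv2.imwrite("pics/d0.png",b[0][:,:,::-1])
w=cam("wrist");save(w,"w0")
np.set_printoptions(precision=3,suppress=True)
for C in(a,b,w):print(C[3],C[2][:,2],C[1][0,0])
o=ctrl.get_obs();print(o)
E
```

```text
[0.082 0.09  0.815] [ 0.509 -0.42  -0.752] 471.004497183659
[0.179 0.438 0.801] [ 0.338 -0.687 -0.644] 439.2531849918791
[0.138 0.614 0.373] [ 0.259 -0.092 -0.962] 266.7344672992863
{'t': 0.15, 'q': array([ 1.118,  0.053,  1.614, -0.   ,  1.476, -0.119]), 'dq': array([ 0.   , -0.001, -0.003, -0.001,  0.001,  0.001]), 'effort': array([  0.   , -39.424, -37.072,  -0.   ,   0.005,   0.   ]), 'tool_pos': array([0.205, 0.59 , 0.249]), 'tool_rot': array([-0.522, -3.098,  0.002]), 'contact_force': array([-0.039,  0.221,  0.206]), 'wrist_torque': array([-0.016,  0.071, -0.006]), 'grip_force': 0.0, 'opening': 0.08566200573609258}
```

View pics/s0.png

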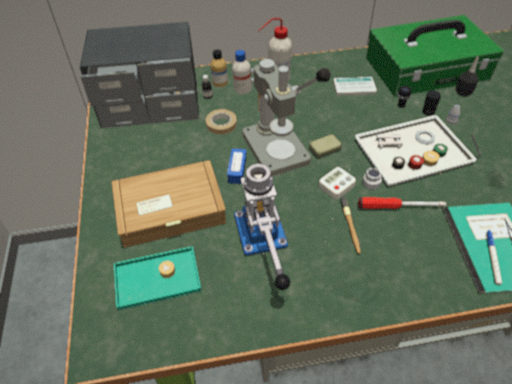

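View pics/d0.png

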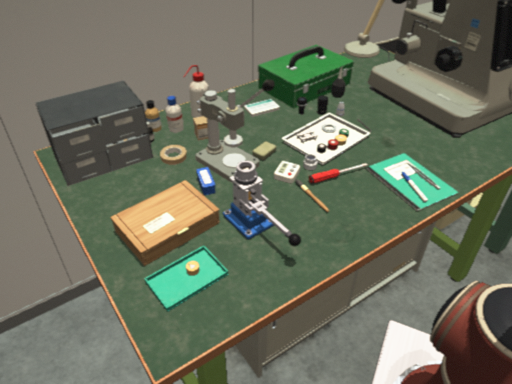

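Scene view: handle ball at (282,282), mould mouth at about (258,173), teal tray at (157,276) with the tan mount at (167,268). Side view: ball at (294,239), mould mouth at (245,168), tray at (186,276).

```bash
cat > m0.py <<'E'
from h import *
np.set_printoptions(precision=4,suppress=True)
a=cam("scene");b=cam("side")
def blob(C,m,seed,r):
    mm=np.zeros_like(m);cv2.circle(mm,seed,r,1,-1);ys,xs=np.nonzero(m*mm);return xs.mean(),ys.mean(),len(xs)
out={}
B=[]
for C,s in((a,(282,282)),(b,(294,239))):
    m=(C[0].max(2)<40).astype(np.uint8); x,y,n=blob(C,m,s,10);print("ball px",x,y,n);B.append(ray(C,x,y))
p=tri(B);print("ball",p)
M=tri([ray(a,258,173),ray(b,245,167)]);print("mouth rough",M)
for C in(a,b):
    h=cv2.cvtColor(C[0],cv2.COLOR_RGB2HSV)
    m=cv2.inRange(h,(75,120,70),(95,255,255))
    cs,_=cv2.findContours(m,cv2.RETR_EXTERNAL,cv2.CHAIN_APPROX_NONE)
    cs=[c for c in cs if cv2.contourArea(c)>800 and c[:,0,0].mean()<240]
    c=max(cs,key=cv2.contourArea)
    P=np.array([onz(C,u,v,0.014)[:2] for u,v in c[:,0]],np.float32)
    print("tray",cv2.minAreaRect(P))
    m=cv2.inRange(h,(8,60,130),(28,255,255)); s=(167,268) if C is a else (193,267)
    x,y,n=blob(C,m,s,11);print("tan",x,y,n,onz(C,x,y,.018))
    m=cv2.inRange(h,(104,150,60),(125,255,255)); s=(262,228) if C is a else (247,218)
    mm=np.zeros_like(m);cv2.circle(mm,s,35,255,-1);ys,xs=np.nonzero(m&mm)
    P=np.array([onz(C,u,v,0.01)[:2] for u,v in zip(xs,ys)],np.float32)
    print("base",cv2.minAreaRect(P),len(P))
for C,n,s in((a,"s1",(262,225)),(b,"d1",(262,205))):
    x,y=s;cv2.imwrite(f"pics/{n}.png",cv2.resize(C[0][y-75:y+75,x-50:x+50,::-1],None,fx=4,fy=4,interpolation=cv2.INTER_CUBIC))
A1=cv2.imread("pics/s1.png");A2=cv2.imread("pics/d1.png");cv2.imwrite("pics/j1.png",np.hstack([A1,A2]))
E
python3 m0.py
```

```text
ball px 281.45544554455444 283.86138613861385 101
ball px 293.86486486486484 241.01351351351352 74
ball [ 0.39   -0.2183  0.0627]
mouth rough [ 0.5559 -0.3059  0.1599]
tray ((0.5832799673080444, -0.06454084813594818), (0.1610313355922699, 0.10818684846162796), 63.94807052612305)
tan 166.33093525179856 267.76978417266184 139 [ 0.584  -0.0894  0.018 ]
base ((0.5442261695861816, -0.29714158177375793), (0.09083781391382217, 0.1231805831193924), 62.41172409057617) 752
tray ((0.5816788673400879, -0.05993333458900452), (0.1621508002281189, 0.10734909772872925), 63.878658294677734)
tan 192.03030303030303 265.979797979798 99 [ 0.5833 -0.0863  0.018 ]
base ((0.5475010275840759, -0.28592103719711304), (0.07750741392374039, 0.125818133354187), 65.32315063476562) 666
```

View pics/j1.png

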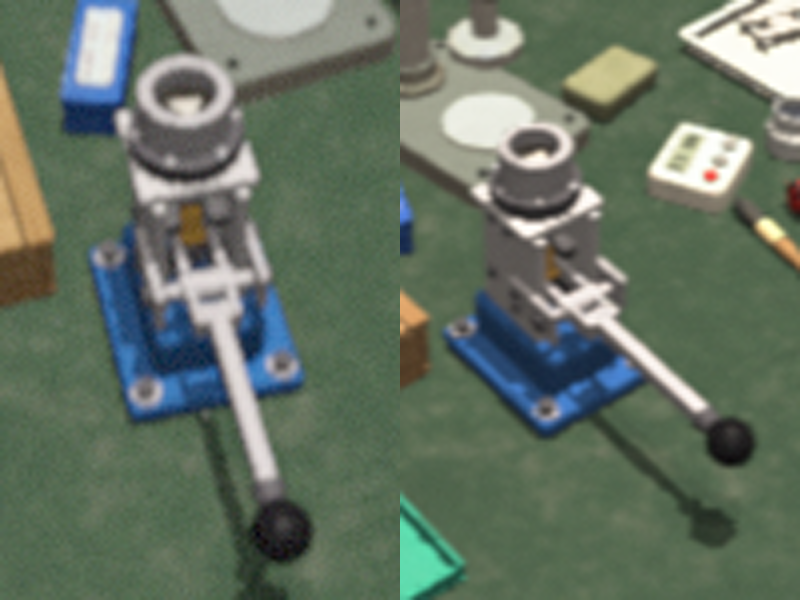

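```bash
cat >> h.py <<'E'
def go(p,yd=None):
    """shift cm in tool axes to world TCP p, turn deg so tool y points along world angle yd"""
    o=ctrl.get_obs();Rt=R.from_rotvec(o["tool_rot"]).as_matrix()
    s=Rt.T@(np.array(p)-o["tool_pos"])*100
    y=np.degrees(np.arctan2(Rt[1,1],Rt[0,1])); t=0 if yd is None else (y-yd+90)%180-90
    print("shift cm",s.round(2),"turn",round(t,2),"pos",o["tool_pos"].round(4),"yaw y",round(y,2),"t",o["t"])
E
python3 - <<'E'
from h import *
np.set_printoptions(precision=4,suppress=True)
a=cam("scene");b=cam("side")
B=tri([ray(a,282.3,282),ray(b,294.5,240)]);M=tri([ray(a,258.5,173.7),ray(b,246,167.5)])
print(B,M,np.degrees(np.arctan2(*(M-B)[[1,0]])))
go([M[0],M[1],.28],62)
E
```

```text
[ 0.3903 -0.221   0.0643] [ 0.5529 -0.3048  0.1605] -27.258161127460916
shift cm [-62.23 -73.17  -2.97] turn 8.87 pos [0.2047 0.5904 0.25  ] yaw y 70.87 t 0.35
```

>>> {"method": "servo_tool", "body": {
  "increments": [
    [[8.5, -3.1, -3.65, -0.6], [8.5, -6.2, -7.3, -1.2], [8.5, -9.3, -10.95, -1.8], [8.5, -12.4, -14.6, -2.4], [8.5, -15.5, -18.25, -3.0]]
  ]
}}

```text
invalid input
```

>>> {"method": "servo_tool", "body": {
  "increments": [
    [[8.5, -3.1, -3.65, -0.6, 0], [8.5, -6.2, -7.3, -1.2, 0], [8.5, -9.3, -10.95, -1.8, 0], [8.5, -12.4, -14.6, -2.4, 0], [8.5, -15.5, -18.25, -3.0, 0]]
  ]
}}

```text
t: 0.85
tool_pos: [0.2916, 0.3656, 0.2806]
tool_rot: [0.521, 3.098, 0.0]
contact_force: [1.2, 0.3, -0.5]
opening: 0.0853
grip_force: 0.0
```

>>> {"method": "servo_tool", "body": {
  "increments": [
    [[8.5, -3.1, -3.65, 0, 0], [8.5, -6.2, -7.3, 0, 0], [8.5, -9.3, -10.95, 0, 0], [8.5, -12.4, -14.6, 0, 0], [8.5, -15.5, -18.25, 0, 0]]
  ]
}}

```text
t: 1.35
tool_pos: [0.3783, 0.1423, 0.2806]
tool_rot: [0.521, 3.097, 0.001]
contact_force: [1.2, -0.0, -0.6]
opening: 0.085
grip_force: 0.0
```

>>> {"method": "servo_tool", "body": {
  "increments": [
    [[8.5, -3.1, -3.65, 0, 0], [8.5, -6.2, -7.3, 0, 0], [8.5, -9.3, -10.95, 0, 0], [8.5, -12.4, -14.6, 0, 0], [8.5, -15.5, -18.25, 0, 0]]
  ]
}}

```text
t: 1.85
tool_pos: [0.465, -0.0813, 0.2806]
tool_rot: [0.523, 3.097, 0.0]
contact_force: [0.4, -0.4, 1.0]
opening: 0.0853
grip_force: 0.0
```

>>> {"method": "servo_tool", "body": {
  "increments": [
    [[8.5, -3.1, -3.65, 0, 2], [8.5, -6.2, -7.3, 0, 4], [8.5, -9.3, -10.95, 0, 6], [8.5, -12.4, -14.6, 0, 8], [8.5, -12.4, -14.6, 0, 8.2]]
  ]
}}

```text
t: 2.35
tool_pos: [0.5346, -0.2623, 0.2788]
tool_rot: [-0.75, -3.049, 0.001]
contact_force: [-0.4, 0.1, -0.3]
opening: 0.0847
grip_force: 0.0
```

```bash
python3 - <<'E'
from h import *
C=cam("wrist");save(C,"w1");go([.553,-.305,.28],62.5);print(C[3],proj(C,[.553,-.305,.172]))
E
```

```text
shift cm [-3.75 -3.12 -0.1 ] turn -0.02 pos [ 0.5341 -0.26    0.2791] yaw y 62.48 t 2.4
[ 0.47253466 -0.22880565  0.40304705] [221.9865624  238.73621199]
```

View pics/w1.png

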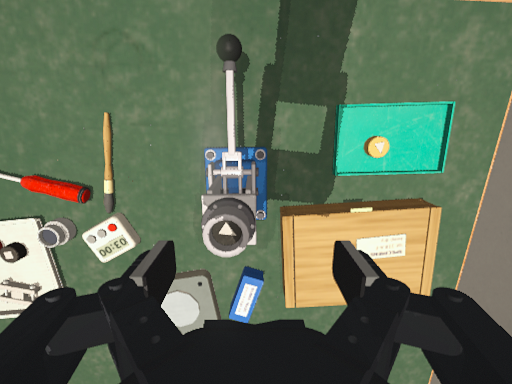

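Wrist view: ball at (229,47), mould mouth at (228,226) with the metal triangle at (227,229), tray at (393,138), tan mount at (377,146). I'll look from nearer at two spots.

>>> {"method": "servo_tool", "body": {
  "increments": [
    [[8.5, -1.0, -1.5, 2, 0], [8.5, -1.0, -3, 4, 0], [8.5, -1.0, -3, 4, 0]]
  ]
}}

```text
t: 2.7
tool_pos: [0.5272, -0.288, 0.2369]
tool_rot: [-0.742, -3.047, -0.004]
contact_force: [-0.2, 0.8, -0.3]
opening: 0.0851
grip_force: 0.0
```

```bash
python3 - <<'E'
from h import *
C=cam("wrist");save(C,"w2");np.savez("w2.npz",K=C[1],R=C[2],c=C[3]);print(C[3],proj(C,[.553,-.305,.172]))
E
```

```text
[ 0.46540144 -0.255249    0.36144325] [248.55116929 255.61923536]
```

>>> {"method": "servo_tool", "body": {
  "increments": [
    [[8.5, 3, 0, 0, 0], [8.5, 5, 0, 0, 0], [8.5, 5, 0, 0, 0]]
  ]
}}

```text
t: 3.05
tool_pos: [0.4843, -0.2643, 0.2421]
tool_rot: [0.74, 3.051, -0.001]
contact_force: [-0.1, 0.4, 1.1]
opening: 0.0851
grip_force: 0.0
```

```bash
python3 - <<'E'
from h import *
C=cam("wrist");save(C,"w3");np.savez("w3.npz",K=C[1],R=C[2],c=C[3]);p=proj(C,[.553,-.305,.172]);print(C[3],p)
im=[]
for n in("w2","w3"):
    d=np.load(n+".npz");p=proj((0,d["K"],d["R"],d["c"]),[.553,-.305,.172]).round().astype(int)-50
    p=np.clip(p,0,[411,283]);print(p)
    im.append(cv2.resize(cv2.imread(f"pics/{n}.png")[p[1]:p[1]+100,p[0]:p[0]+100],None,fx=4,fy=4,interpolation=cv2.INTER_CUBIC))
cv2.imwrite("pics/j2.png",np.hstack(im))
E
```

```text
[ 0.42158714 -0.23116212  0.36609649] [247.2910335  303.34150849]
[199 206]
[197 253]
```

View pics/j2.png

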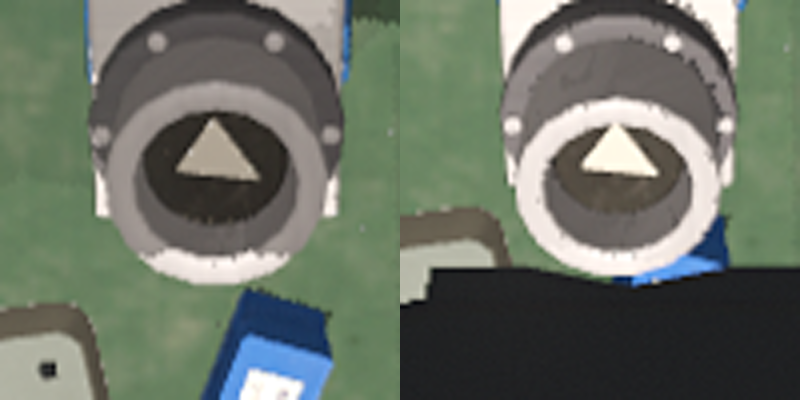

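```bash
python3 - <<'E'
from h import *
np.set_printoptions(precision=4,suppress=True)
V=[]
for n,o in(("w2",(199,206)),("w3",(197,253))):
    d=np.load(n+".npz");V.append(((0,d["K"],d["R"],d["c"]),np.array(o)))
def T(a,b,extra=[]):
    r=[ray(V[i][0],*(np.array(p)/4-.375+V[i][1])) for i,p in((0,a),(1,b))]
    return tri(r)
print("mouth",T((217,183),(217.5,186)),"top edge",T((217,82),(217.5,97)))
print("tri",T((215.3,160),(218,158)),[T(*x) for x in(((213,118),(216,125)),((175,178),(180,172)),((258,183),(258,178)))])
C=V[0][0]
for z in(.160,.166,.172,.178):
    print(z,[round(np.linalg.norm(onz(c,*(np.array((l,183))/4+o),z)-onz(c,*(np.array((r,183))/4+o),z))*1e3,1) for (c,o),l,r in((V[0],107,327),(V[1],115,320),(V[0],135,299))])
# mount top ellipse width (w2): 143..289?
for z in(.145,.15,.155,.16,.165): print(z,np.linalg.norm(onz(C,*(np.array((143,165))/4+V[0][1]),z)-onz(C,*(np.array((289,165))/4+V[0][1]),z)))
w=cam("wrist")
d=cv2.inRange(w[0],(0,0,0),(45,45,45));p=proj(w,[.39,-.221,.064]);print("ballpx",p)
mm=np.zeros_like(d);cv2.circle(mm,tuple(int(x) for x in p),40,255,-1);ys,xs=np.nonzero(d&mm);print(xs.min(),xs.max(),ys.min(),ys.max(),np.median(xs),np.median(ys))
save(w,"w4");go([.39,-.221,.15])
E
```

```text
mouth [ 0.5523 -0.3009  0.1697] top edge [ 0.5339 -0.2914  0.1679]
tri [ 0.5515 -0.3008  0.161 ] [array([ 0.5416, -0.2961,  0.1647]), array([ 0.552 , -0.3106,  0.1592]), array([ 0.5603, -0.2953,  0.1609])]
0.16 [np.float64(45.7), np.float64(46.3), np.float64(34.1)]
0.166 [np.float64(44.4), np.float64(45.0), np.float64(33.1)]
0.172 [np.float64(43.0), np.float64(43.6), np.float64(32.1)]
0.178 [np.float64(41.7), np.float64(42.3), np.float64(31.1)]
0.145 0.032457206588749496
0.15 0.03170742100191758
0.155 0.030957635415085758
0.16 0.030207849828253888
0.165 0.029458064241421965
ballpx [248.8808  86.5442]
239 265 69 97 257.0 85.5
shift cm [10.56 -0.42  9.17] turn 0 pos [ 0.4856 -0.2655  0.2421] yaw y 62.73 t 3.15
```

```bash
python3 - <<'E'
from h import *
np.set_printoptions(precision=4,suppress=True)
w=cam("wrist");a=cam("scene");b=cam("side")
d=cv2.inRange(w[0],(0,0,0),(45,45,45));n,l,s,c=cv2.connectedComponentsWithStats(d[55:115,225:290]);print(s,c+[225,55])
for z in(.058,.064,.07,.076):print(z,onz(w,252,83,z))
print(tri([ray(w,252,83),ray(a,282.3,282),ray(b,294.5,240)]))
cv2.imwrite("pics/j3.png",cv2.resize(w[0][40:140,200:300,::-1],None,fx=4,fy=4))
E
```

```text
[[   0    0   65   60 3599]
 [  14   14   27   28  301]] [[257.2128  84.5635]
 [254.4551  83.7409]]
0.058 [ 0.3882 -0.2167  0.058 ]
0.064 [ 0.3888 -0.217   0.064 ]
0.07 [ 0.3895 -0.2173  0.07  ]
0.076 [ 0.3902 -0.2176  0.076 ]
[ 0.389  -0.218   0.0684]
```

View pics/j3.png

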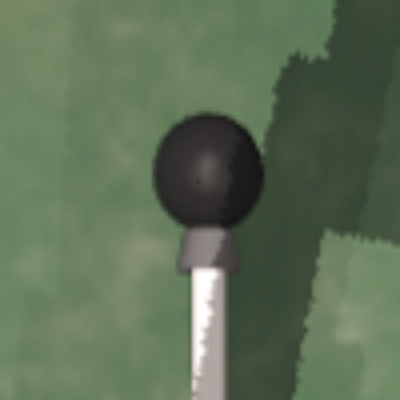

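Ball centred at (252,83) in the wrist view, and the bar runs along the image column, so the yaw is right. Going to the ball.

```bash
python3 - <<'E'
from h import *
go([.389,-.2173,.067],62.7)
E
```

```text
shift cm [10.85 -0.09 17.4 ] turn 0.01 pos [ 0.4856 -0.2661  0.2411] yaw y 62.71 t 3.3
```

>>> {"method": "servo_tool", "body": {
  "increments": [
    [[8.5, 4.5, 0, 0, 0], [8.5, 9, -0.1, 0, 0], [8.5, 10.85, -0.1, 4, 0], [8.5, 10.85, -0.1, 8.5, 0], [8.5, 10.85, -0.1, 13, 0]]
  ]
}}

```text
t: 3.8
tool_pos: [0.3885, -0.2175, 0.1102]
tool_rot: [0.741, 3.049, -0.002]
contact_force: [-0.4, -0.2, 0.5]
opening: 0.0848
grip_force: 0.0
```

>>> {"method": "servo_tool", "body": {
  "increments": [
    [[8.5, 0, 0, 3, 0], [8.5, 0, 0, 4.4, 0], [8.5, 0, 0, 4.4, 0]]
  ]
}}

```text
t: 4.1
tool_pos: [0.3866, -0.2159, 0.0637]
tool_rot: [-0.741, -3.048, -0.004]
contact_force: [-0.2, -0.4, 0.0]
opening: 0.0848
grip_force: 0.0
```

```bash
python3 - <<'E'
from h import *
go([.389,-.2173,.067],62.7);print(ctrl.get_obs()["contact_force"])
w=cam("wrist");save(w,"w5")
E
```

```text
shift cm [-0.28 -0.01 -0.33] turn -0.02 pos [ 0.3866 -0.2159  0.0637] yaw y 62.68 t 4.1
[-0.1672979  -0.35973096  0.03483202]
```

View pics/w5.png

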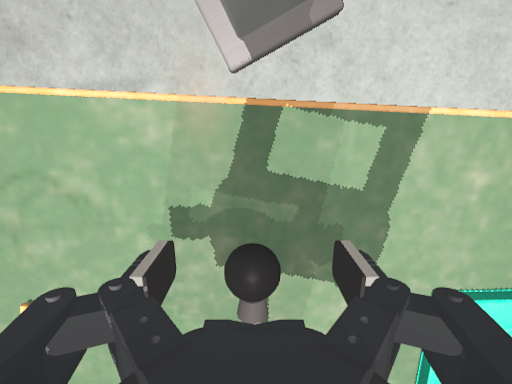

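The ball at (252,271) sits centred between the pads (175 and 333). Closing on it.

>>> {"method": "servo_tool", "body": {
  "increments": [
    [[5, -0.25, 0, 0, 0], [2.5, -0.25, 0, 0, 0], [2, -0.25, 0, 0, 0], [2, -0.25, 0, 0, 0], [2, -0.25, 0, 0, 0]]
  ],
  "newtons": 45
}}

```text
t: 4.65
tool_pos: [0.3905, -0.2189, 0.067]
tool_rot: [0.741, 3.051, -0.002]
contact_force: [-0.0, -2.5, 0.4]
opening: 0.0266
grip_force: 44.2
```

>>> {"method": "servo_tool", "body": {
  "increments": [
    [[2, 0, 0, 0, 0], [2, 0, 0, 0, 0]]
  ]
}}

```text
t: 4.85
tool_pos: [0.3905, -0.2188, 0.0668]
tool_rot: [0.742, 3.051, -0.002]
contact_force: [1.9, -2.1, 0.4]
opening: 0.0264
grip_force: 44.2
```

>>> {"method": "servo_tool", "body": {
  "increments": [
    [[2, 0, 0, -0.5, 0], [2, 0, 0, -1.0, 0], [2, 0, 0, -1.0, 0]]
  ]
}}

```text
t: 5.15
tool_pos: [0.3903, -0.2187, 0.0767]
tool_rot: [0.742, 3.052, -0.002]
contact_force: [2.3, -3.6, -1.4]
opening: 0.0265
grip_force: 44.6
```

>>> {"method": "servo_tool", "body": {
  "increments": [
    [[2, 0, 0, -0.3, 0], [2, 0, 0, -0.6, 0], [2, 0, 0, -0.9, 0]]
  ]
}}

```text
t: 5.45
tool_pos: [0.3904, -0.2187, 0.085]
tool_rot: [0.742, 3.051, -0.002]
contact_force: [3.4, -5.6, -5.1]
opening: 0.0268
grip_force: 44.5
```

>>> {"method": "servo_tool", "body": {
  "increments": [
    [[2, -0.05, 0, -0.2, 0], [2, -0.05, 0, -0.4, 0]]
  ]
}}

```text
t: 5.65
tool_pos: [0.3902, -0.2186, 0.0886]
tool_rot: [-0.742, -3.052, 0.001]
contact_force: [2.6, -5.5, -5.7]
opening: 0.0264
grip_force: 44.5
```

>>> {"method": "servo_tool", "body": {
  "increments": [
    [[2, -0.1, 0, -0.2, 0], [2, -0.15, 0, -0.4, 0]]
  ]
}}

```text
t: 5.85
tool_pos: [0.3903, -0.2186, 0.092]
tool_rot: [-0.741, -3.048, -0.001]
contact_force: [-3.9, -4.8, -5.4]
opening: 0.0264
grip_force: 44.5
```

>>> {"method": "servo_tool", "body": {
  "increments": [
    [[2, -0.05, 0, -0.2, 0], [2, -0.1, 0, -0.3, 0]]
  ]
}}

```text
t: 6.05
tool_pos: [0.3906, -0.2188, 0.0947]
tool_rot: [-0.74, -3.047, -0.001]
contact_force: [-5.2, -4.4, -6.1]
opening: 0.0266
grip_force: 44.5
```

>>> {"method": "servo_tool", "body": {
  "increments": [
    [[2, 0, 0, -0.15, 0], [2, 0, 0, -0.3, 0]]
  ]
}}

```text
t: 6.25
tool_pos: [0.3911, -0.2191, 0.0973]
tool_rot: [-0.741, -3.049, -0.0]
contact_force: [-0.3, -5.3, -11.8]
opening: 0.0264
grip_force: 44.9
```

>>> {"method": "servo_tool", "body": {
  "increments": [
    [[2, 0, 0, -0.15, 0], [2, 0, 0, -0.3, 0]]
  ]
}}

```text
t: 6.45
tool_pos: [0.3914, -0.2192, 0.0996]
tool_rot: [-0.742, -3.05, -0.0]
contact_force: [3.5, -9.7, -15.5]
opening: 0.0268
grip_force: 45.3
```

>>> {"method": "servo_tool", "body": {
  "increments": [
    [[2, 0, 0, 0.7, 0], [2, 0, 0, 1.4, 0], [2, 0, 0, 2.1, 0], [2, 0, 0, 2.8, 0], [2, 0, 0, 3.4, 0]]
  ]
}}

```text
t: 6.95
tool_pos: [0.3918, -0.2195, 0.0685]
tool_rot: [-0.741, -3.049, -0.0]
contact_force: [-6.8, -0.7, 6.2]
opening: 0.0261
grip_force: 47.4
```

>>> {"method": "servo_tool", "body": {
  "increments": [
    [[2, 0, 0, 0.3, 0], [2, 0, 0, 0.6, 0], [2, 0, 0, 0.6, 0]]
  ]
}}

```text
t: 7.25
tool_pos: [0.3928, -0.22, 0.063]
tool_rot: [-0.742, -3.052, 0.001]
contact_force: [-3.7, -2.9, 3.0]
opening: 0.0262
grip_force: 47.8
```

>>> {"method": "servo_tool", "body": {
  "increments": [
    [[2, 0, 0, 0.2, 0], [2, 0, 0, 0.4, 0]]
  ]
}}

```text
t: 7.45
tool_pos: [0.3932, -0.2202, 0.0596]
tool_rot: [0.742, 3.052, -0.001]
contact_force: [-3.5, -1.7, 6.5]
opening: 0.0266
grip_force: 48.0
```

>>> {"method": "servo_tool", "body": {
  "increments": [
    [[2, -0.1, 0, 0.2, 0], [2, -0.1, 0, 0.4, 0]]
  ]
}}

```text
t: 7.65
tool_pos: [0.3938, -0.2205, 0.0553]
tool_rot: [-0.741, -3.053, 0.001]
contact_force: [-4.8, -2.7, 6.2]
opening: 0.0265
grip_force: 48.1
```

>>> {"method": "servo_tool", "body": {
  "increments": [
    [[2, 0, 0, 0.2, 0], [2, 0, 0, 0.4, 0]]
  ]
}}

```text
t: 7.85
tool_pos: [0.3944, -0.2208, 0.0517]
tool_rot: [0.741, 3.051, -0.001]
contact_force: [-2.4, -2.4, 5.5]
opening: 0.0264
grip_force: 48.4
```

>>> {"method": "servo_tool", "body": {
  "increments": [
    [[2, 0, 0, 0.15, 0], [2, 0, 0, 0.3, 0]]
  ]
}}

```text
t: 8.05
tool_pos: [0.3949, -0.221, 0.049]
tool_rot: [0.741, 3.05, -0.002]
contact_force: [-2.8, -3.5, 6.4]
opening: 0.0266
grip_force: 48.5
```

>>> {"method": "servo_tool", "body": {
  "increments": [
    [[2, 0, 0, 0.1, 0], [2, 0, 0, 0.2, 0]]
  ]
}}

```text
t: 8.25
tool_pos: [0.3952, -0.2212, 0.0474]
tool_rot: [0.741, 3.049, -0.002]
contact_force: [-2.9, -2.7, 8.4]
opening: 0.0265
grip_force: 48.6
```

Rubber begins at about z = 0.049.

>>> {"method": "servo_tool", "body": {
  "increments": [
    [[2, 0, 0, 0.15, 0], [2, 0, 0, 0.25, 0], [2, 0, 0, 0.25, 0]]
  ]
}}

```text
t: 8.55
tool_pos: [0.3956, -0.2214, 0.0454]
tool_rot: [0.741, 3.049, -0.002]
contact_force: [-2.5, -2.3, 8.8]
opening: 0.0265
grip_force: 49.1
```

>>> {"method": "servo_tool", "body": {
  "increments": [
    [[2, 0, 0, 0.15, 0], [2, 0, 0, 0.2, 0], [2, 0, 0, 0.2, 0]]
  ]
}}

```text
t: 8.85
tool_pos: [0.3959, -0.2215, 0.044]
tool_rot: [0.741, 3.048, -0.002]
contact_force: [-4.2, -0.7, 13.1]
opening: 0.0264
grip_force: 49.3
```

>>> {"method": "servo_tool", "body": {
  "increments": [
    [[2, 0.15, 0, -1.0, 0], [2, 0.25, 0, -2.0, 0], [2, 0.25, 0, -3.0, 0], [2, 0.2, 0, -4.0, 0], [2, 0.1, 0, -4.8, 0]]
  ]
}}

```text
t: 9.35
tool_pos: [0.3927, -0.2199, 0.089]
tool_rot: [0.742, 3.052, -0.001]
contact_force: [-1.2, -4.5, -5.7]
opening: 0.0267
grip_force: 47.2
```

>>> {"method": "servo_tool", "body": {
  "increments": [
    [[2, 0, 0, -0.2, 0], [2, 0, 0, -0.4, 0], [2, 0, 0, -0.4, 0]]
  ]
}}

```text
t: 9.65
tool_pos: [0.3929, -0.22, 0.0928]
tool_rot: [0.741, 3.052, -0.001]
contact_force: [0.1, -6.3, -2.1]
opening: 0.0267
grip_force: 47.1
```

>>> {"method": "servo_tool", "body": {
  "increments": [
    [[2, 0, 0, -0.2, 0], [2, 0, 0, -0.4, 0], [2, 0, 0, -0.4, 0]]
  ]
}}

```text
t: 9.95
tool_pos: [0.393, -0.22, 0.0962]
tool_rot: [0.741, 3.051, -0.001]
contact_force: [2.8, -7.7, -6.7]
opening: 0.0265
grip_force: 46.5
```

>>> {"method": "servo_tool", "body": {
  "increments": [
    [[2, 0, 0, -0.15, 0], [2, 0, 0, -0.3, 0], [2, 0, 0, -0.3, 0]]
  ]
}}

```text
t: 10.25
tool_pos: [0.3927, -0.2198, 0.0982]
tool_rot: [0.741, 3.052, -0.001]
contact_force: [3.6, -9.4, -11.5]
opening: 0.0262
grip_force: 45.8
```

>>> {"method": "servo_tool", "body": {
  "increments": [
    [[2, 0, 0, 1.0, 0], [2, 0, 0, 2.0, 0], [2, 0, 0, 3.0, 0], [2, -0.1, 0, 4.0, 0], [2, -0.1, 0, 4.8, 0]]
  ]
}}

```text
t: 10.75
tool_pos: [0.3944, -0.2208, 0.0527]
tool_rot: [0.741, 3.051, -0.002]
contact_force: [-1.8, -3.9, 6.5]
opening: 0.0264
grip_force: 48.5
```

>>> {"method": "servo_tool", "body": {
  "increments": [
    [[2, 0, 0, 0.2, 0], [2, 0, 0, 0.5, 0], [2, 0, 0, 0.5, 0]]
  ]
}}

```text
t: 11.05
tool_pos: [0.395, -0.2211, 0.0482]
tool_rot: [0.741, 3.049, -0.002]
contact_force: [-0.7, -4.2, 3.9]
opening: 0.0269
grip_force: 48.6
```

>>> {"method": "servo_tool", "body": {
  "increments": [
    [[2, 0, 0, 0.2, 0], [2, 0, 0, 0.4, 0], [2, 0, 0, 0.4, 0]]
  ]
}}

```text
t: 11.35
tool_pos: [0.3956, -0.2214, 0.0451]
tool_rot: [0.741, 3.048, -0.003]
contact_force: [-2.0, -3.1, 8.6]
opening: 0.0266
grip_force: 49.2
```

>>> {"method": "servo_tool", "body": {
  "increments": [
    [[2, 0, 0, 0.1, 0], [2, 0, 0, 0.2, 0], [2, 0, 0, 0.2, 0]]
  ]
}}

```text
t: 11.65
tool_pos: [0.3959, -0.2216, 0.0438]
tool_rot: [0.741, 3.048, -0.003]
contact_force: [-2.5, -1.2, 12.9]
opening: 0.0267
grip_force: 49.4
```

>>> {"method": "servo_tool", "body": {
  "increments": [
    [[2, 0.15, 0, -1.0, 0], [2, 0.25, 0, -2.0, 0], [2, 0.25, 0, -3.0, 0], [2, 0.2, 0, -4.0, 0], [2, 0.1, 0, -4.8, 0]]
  ]
}}

```text
t: 12.15
tool_pos: [0.3922, -0.2196, 0.0885]
tool_rot: [-0.742, -3.052, 0.001]
contact_force: [-0.7, -5.9, -5.2]
opening: 0.0263
grip_force: 47.1
```

>>> {"method": "servo_tool", "body": {
  "increments": [
    [[2, 0, 0, -0.3, 0], [2, 0, 0, -0.6, 0], [2, 0, 0, -0.8, 0]]
  ]
}}

```text
t: 12.45
tool_pos: [0.3926, -0.2198, 0.0959]
tool_rot: [0.742, 3.052, -0.001]
contact_force: [3.4, -8.3, -10.2]
opening: 0.0265
grip_force: 46.3
```

>>> {"method": "servo_tool", "body": {
  "increments": [
    [[2, 0, 0, -0.15, 0], [2, 0, 0, -0.3, 0], [2, 0, 0, -0.3, 0]]
  ]
}}

```text
t: 12.75
tool_pos: [0.3926, -0.2198, 0.0981]
tool_rot: [0.742, 3.052, -0.001]
contact_force: [3.7, -7.9, -9.9]
opening: 0.0263
grip_force: 45.7
```

```bash
python3 - <<'E'
from h import *
im=[]
for n,x,y in(("scene",258,178),("side",246,172)):
    C=cam(n);save(C,"up2"+n);im.append(cv2.resize(C[0][y-32:y+33,x-32:x+33,::-1],None,fx=6,fy=6,interpolation=cv2.INTER_CUBIC))
cv2.imwrite("pics/j4.png",np.hstack(im))
E
```

```text
(no output)
```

View pics/j4.png

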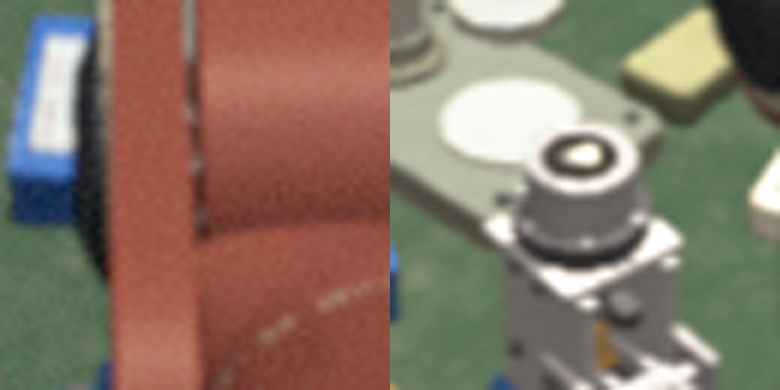

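```bash
cat > tr.py <<'E'
from h import *
import sys
def cen(f):
    g=cv2.cvtColor(cv2.imread(f),cv2.COLOR_BGR2GRAY).astype(float)[158:176,236:256]
    # triangle: brightness above dark in the inner disc
    print(f);print(g.astype(int)) 
for f in sys.argv[1:]:cen(f)
E
python3 tr.py pics/d0.png pics/up2side.png; python3 - <<'E'
from h import *
C=cam("side")
for z in (.150,.155,.160,.166,.172,.178):print(z,proj(C,[.5523,-.3009,z]))
E
```

```text
pics/d0.png
[[234 234 235 233 234 234 235 235 228 198 165 156 155 158 157 158 152 136
  128 135]
 [235 234 233 233 234 234 235 234 226 198 167 157 158 158 158 156 145 113
   97 125]
 [235 233 233 233 231 234 237 235 223 193 181 183 182 177 173 165 154 131
  118 138]
 [234 234 232 231 225 225 231 231 225 216 216 221 223 218 212 197 174 158
  153 159]
 [234 229 223 227 222 193 166 153 143 139 140 146 167 196 222 228 212 178
  162 159]
 [233 225 222 219 182 129  99  88  85  83  84  88  98 123 166 213 229 210
  172 141]
 [233 232 223 181 125  90  81  83  86  85  84  85  82  83 107 166 223 231
  188 122]
 [226 225 203 143  94  83  82  83  83  81  79  82  81  78  81 127 207 234
  205 136]
 [210 217 199 138  93  77  75  69  66  64  67  67  66  66  69 118 202 234
  208 140]
 [179 210 210 164 100  69  62  60  65  88 118 127  99  68  87 147 216 231
  193 125]
 [148 171 204 194 149 101  85 104 137 177 222 226 173 118 152 210 231 212
  159 106]
 [129 125 166 200 196 170 163 191 228 243 249 248 225 192 212 228 211 161
  112  95]
 [134  98 110 149 176 201 220 231 240 243 244 243 236 228 212 182 14
[... 1492 characters left out ...]
6 169 200 226 241 243 234 221 221 237 247 247 236 209 162 120
  108 111]
 [175 111  92 107 131 166 202 232 239 238 231 230 227 200 160 128 106 101
  106 118]
 [132  96  87  90  95 106 119 141 154 155 148 143 137 119 102  97  98  99
  106 120]
 [106  91  90  93  92  93  95  96  98  98  99  99 100  99  96  99 100  99
  105 122]
 [ 90  87  90  93  95  95  97  97 100  99 101 101 100  98  98  99 101 100
  108 125]
 [ 89  86  92  93  96  97  98  99 102 102 100 102 102 101  99  99  98 105
  140 169]]
0.15 [245.10296917 171.29940356]
0.155 [245.07606213 169.6537684 ]
0.16 [245.04898952 167.99800616]
0.166 [245.01628165 165.99759162]
0.172 [244.98333045 163.98229475]
0.178 [244.95013318 161.95194885]
```

Side view: the metal triangle has risen exactly 4 px (two teeth) and the mount is about flush with the mouth (mouth centre about (245,165.8)). So it needs a third stroke, and probably a fourth.

>>> {"method": "servo_tool", "body": {
  "increments": [
    [[2, 0, 0, 1.0, 0], [2, 0, 0, 2.0, 0], [2, 0, 0, 3.0, 0], [2, -0.1, 0, 4.0, 0], [2, -0.1, 0, 4.8, 0]]
  ]
}}

```text
t: 13.4
tool_pos: [0.3943, -0.2207, 0.0525]
tool_rot: [0.742, 3.051, -0.002]
contact_force: [-1.5, -3.1, 6.4]
opening: 0.0265
grip_force: 48.6
```

>>> {"method": "servo_tool", "body": {
  "increments": [
    [[2, 0, 0, 0.3, 0], [2, 0, 0, 0.6, 0], [2, 0, 0, 0.8, 0], [2, 0, 0, 0.9, 0], [2, 0, 0, 0.9, 0]]
  ]
}}

```text
t: 13.9
tool_pos: [0.3953, -0.2213, 0.045]
tool_rot: [0.741, 3.049, -0.002]
contact_force: [-2.0, -1.9, 8.5]
opening: 0.0263
grip_force: 49.5
```

>>> {"method": "servo_tool", "body": {
  "increments": [
    [[2, 0, 0, 0.1, 0], [2, 0, 0, 0.2, 0], [2, 0, 0, 0.2, 0]]
  ]
}}

```text
t: 14.2
tool_pos: [0.3956, -0.2214, 0.0436]
tool_rot: [0.741, 3.049, -0.003]
contact_force: [-3.2, -1.9, 11.6]
opening: 0.0263
grip_force: 49.6
```

>>> {"method": "servo_tool", "body": {
  "increments": [
    [[2, 0.15, 0, -1.0, 0], [2, 0.25, 0, -2.0, 0], [2, 0.25, 0, -3.0, 0], [2, 0.2, 0, -4.0, 0], [2, 0.1, 0, -4.8, 0]]
  ]
}}

```text
t: 14.7
tool_pos: [0.392, -0.2195, 0.0883]
tool_rot: [-0.741, -3.051, 0.001]
contact_force: [-1.3, -6.6, -4.9]
opening: 0.0262
grip_force: 47.1
```

```bash
python3 - <<'E'
from h import *
C=cam("side");save(C,"up3side")
im=[cv2.resize(cv2.imread(f"pics/{n}.png")[150:190,225:265],None,fx=10,fy=10,interpolation=cv2.INTER_CUBIC) for n in("up2side","up3side")]
cv2.imwrite("pics/j5.png",np.hstack(im))
E
python3 tr.py pics/up3side.png | head -14
```

```text
pics/up3side.png
[[248 248 248 248 248 249 249 250 247 225 190 182 182 180 179 181 175 157
  147 155]
 [248 248 248 248 249 250 248 245 241 217 179 169 176 182 183 182 165 130
  112 145]
 [248 248 249 249 248 242 212 166 144 126 106 113 146 171 180 184 176 151
  136 159]
 [248 249 248 243 215 160 113  80  75  94 117 127 121 131 158 184 187 181
  178 181]
 [248 246 238 210 147  89  84 103 149 197 230 229 173 105 115 172 202 199
  188 181]
 [248 243 237 195 113  80 112 172 238 254 255 254 206 105  88 162 227 230
  198 164]
 [248 248 242 188 102  79 114 178 232 254 255 254 213 112  81 154 235 246
```

View pics/j5.png

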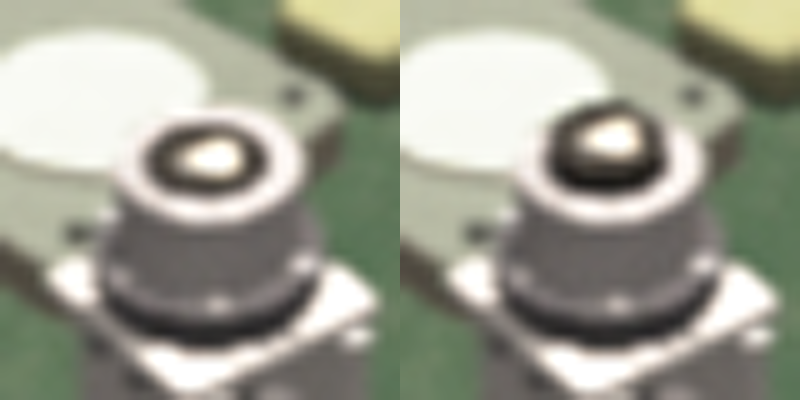

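After three strokes the mount stands about 6 mm out (dark disc top at zoom row 104, flush was 122), so I'll do a fourth stroke to reach about 12 mm, nearest half.

>>> {"method": "servo_tool", "body": {
  "increments": [
    [[2, 0, 0, -0.3, 0], [2, 0, 0, -0.6, 0], [2, 0, 0, -0.8, 0]]
  ]
}}

```text
t: 15.05
tool_pos: [0.3925, -0.2198, 0.0958]
tool_rot: [0.742, 3.052, -0.001]
contact_force: [2.6, -8.2, -9.1]
opening: 0.0264
grip_force: 46.4
```

>>> {"method": "servo_tool", "body": {
  "increments": [
    [[2, 0, 0, -0.15, 0], [2, 0, 0, -0.3, 0], [2, 0, 0, -0.3, 0]]
  ]
}}

```text
t: 15.35
tool_pos: [0.3926, -0.2198, 0.0981]
tool_rot: [0.742, 3.052, -0.002]
contact_force: [3.4, -8.3, -10.7]
opening: 0.0264
grip_force: 45.8
```

>>> {"method": "servo_tool", "body": {
  "increments": [
    [[2, 0, 0, 1.0, 0], [2, 0, 0, 2.0, 0], [2, 0, 0, 3.0, 0], [2, -0.1, 0, 4.0, 0], [2, -0.1, 0, 4.8, 0]]
  ]
}}

```text
t: 15.85
tool_pos: [0.3942, -0.2207, 0.0524]
tool_rot: [0.742, 3.052, -0.001]
contact_force: [-1.7, -3.2, 7.2]
opening: 0.0263
grip_force: 48.6
```

>>> {"method": "servo_tool", "body": {
  "increments": [
    [[2, 0, 0, 0.3, 0], [2, 0, 0, 0.6, 0], [2, 0, 0, 0.8, 0], [2, 0, 0, 0.9, 0], [2, 0, 0, 0.9, 0]]
  ]
}}

```text
t: 16.35
tool_pos: [0.3953, -0.2213, 0.045]
tool_rot: [0.741, 3.049, -0.002]
contact_force: [-1.6, -1.2, 9.2]
opening: 0.0263
grip_force: 49.5
```

>>> {"method": "servo_tool", "body": {
  "increments": [
    [[2, 0, 0, 0.1, 0], [2, 0, 0, 0.2, 0], [2, 0, 0, 0.2, 0]]
  ]
}}

```text
t: 16.65
tool_pos: [0.3956, -0.2214, 0.0436]
tool_rot: [0.741, 3.049, -0.003]
contact_force: [-4.3, -1.8, 12.5]
opening: 0.0264
grip_force: 49.6
```

>>> {"method": "servo_tool", "body": {
  "increments": [
    [[2, 0.1, 0, -0.8, 0], [2, 0.15, 0, -1.6, 0], [2, 0.2, 0, -2.4, 0], [2, 0.2, 0, -2.4, 0]]
  ]
}}

```text
t: 17.05
tool_pos: [0.3928, -0.22, 0.0661]
tool_rot: [0.741, 3.05, -0.003]
contact_force: [2.2, -6.4, -0.9]
opening: 0.0267
grip_force: 48.5
```

>>> {"method": "servo_tool", "body": {
  "increments": [
    [[4, 0, 0, 0, 0], [6, 0, 0, 0, 0], [8.5, 0, 0, 0, 0], [8.5, 0, 0, 0, 0], [8.5, 0, 0, 0, 0]]
  ]
}}

```text
t: 17.55
tool_pos: [0.3917, -0.2188, 0.0645]
tool_rot: [-0.742, -3.052, -0.001]
contact_force: [-0.3, -0.0, 0.3]
opening: 0.085
grip_force: 0.0
```

>>> {"method": "servo_tool", "body": {
  "increments": [
    [[8.5, 0, 0, -3, 0], [8.5, 0, 0, -7, 0], [8.5, 0, 0, -11, 0], [8.5, 0, 0, -15, 0], [8.5, 0, 0, -18, 0]]
  ]
}}

```text
t: 18.05
tool_pos: [0.3923, -0.2193, 0.2478]
tool_rot: [0.741, 3.05, -0.002]
contact_force: [1.0, -0.7, 0.3]
opening: 0.085
grip_force: 0.0
```

```bash
python3 - <<'E'
from h import *
print(ctrl.get_obs()["contact_force"],ctrl.get_obs()["opening"])
go([.5523,-.3009,.245],62.7); go([.4843,-.2643,.25],62.7)
E
```

```text
[ 0.98364556 -0.72254499  0.29252312] 0.08496384983373904
shift cm [-17.96   0.1    0.33] turn -0.02 pos [ 0.3923 -0.2193  0.2478] yaw y 62.68 t 18.05
shift cm [-10.24   0.23  -0.19] turn -0.02 pos [ 0.3923 -0.2193  0.2478] yaw y 62.68 t 18.05
```

>>> {"method": "servo_tool", "body": {
  "increments": [
    [[8.5, -4, 0, 0, 0], [8.5, -8, 0, 0, 0], [8.5, -12, 0, 0, 0], [8.5, -14.5, 0.1, 0, 0], [8.5, -14.5, 0.1, 0, 0]]
  ]
}}

```text
t: 18.55
tool_pos: [0.5229, -0.2856, 0.2439]
tool_rot: [-0.741, -3.052, -0.001]
contact_force: [-0.1, -0.0, 0.0]
opening: 0.0849
grip_force: 0.0
```

```bash
python3 - <<'E'
from h import *
C=cam("wrist");save(C,"w6");np.savez("w6.npz",K=C[1],R=C[2],c=C[3])
D=cam("side");p=proj(C,[.5523,-.3009,.172]).round().astype(int)-50;print(p,C[3])
a=cv2.resize(C[0][p[1]:p[1]+100,p[0]:p[0]+100,::-1],None,fx=4,fy=4,interpolation=cv2.INTER_CUBIC)
b=cv2.resize(D[0][150:190,225:265,::-1],None,fx=10,fy=10,interpolation=cv2.INTER_CUBIC)
cv2.imwrite("pics/j6.png",np.hstack([a,b]))
E
```

```text
[203 204] [ 0.46050023 -0.25260073  0.36810144]
```

View pics/j6.png

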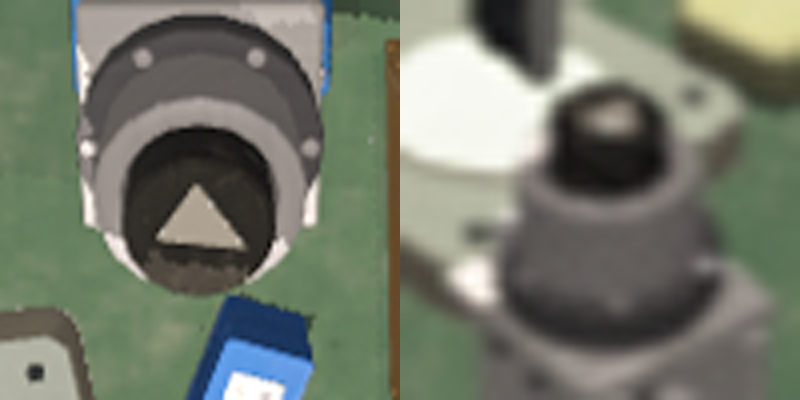

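The wrist view shows the mount standing out, its top circle centred near crop (200,219), i.e. pixel (253,259). In the side view its dark top is at zoom row 84, two teeth above flush, so it stands about 12 mm out.

```bash
python3 - <<'E'
from h import *
np.set_printoptions(precision=4,suppress=True)
d=np.load("w6.npz");C=(0,d["K"],d["R"],d["c"])
f=lambda x,y,z:onz(C,203+x/4,204+y/4,z)
for z in(.177,.18):print(z,f(200,219,z),f(198,224,z),np.linalg.norm(f(122,219,z)-f(278,219,z)))
print("rim",np.linalg.norm(f(96,195,.168)-f(300,195,.168)),f(198,195,.168))
a=cam("scene");b=cam("side")
print("foot",tri([ray(a,282,126),ray(b,233,140)]),"head",tri([ray(a,284,92),ray(b,238,108)]))
go([.5523,-.3009,.215],62.7)
E
```

```text
0.177 [ 0.5541 -0.3015  0.177 ] [ 0.5549 -0.3023  0.177 ] 0.031103598721617845
0.18 [ 0.5526 -0.3007  0.18  ] [ 0.5534 -0.3016  0.18  ] 0.03061531985886627
rim 0.042299159113397565 [ 0.5534 -0.3016  0.168 ]
foot [ 0.6861 -0.4896  0.0874] head [ 0.6513 -0.4588  0.2181]
shift cm [-3.59 -0.01  2.95] turn -0.03 pos [ 0.5205 -0.2844  0.2446] yaw y 62.67 t 18.75
```

>>> {"method": "servo_tool", "body": {
  "increments": [
    [[8.5, -2, 0, 1, 0], [8.5, -3.6, 0, 3, 0], [8.5, -3.6, 0, 3, 0], [8.5, -3.6, 0, 3, 0]]
  ]
}}

```text
t: 19.15
tool_pos: [0.5522, -0.3008, 0.2145]
tool_rot: [-0.742, -3.051, -0.001]
contact_force: [0.4, 0.4, 0.6]
opening: 0.0848
grip_force: 0.0
```

```bash
python3 - <<'E'
from h import *
C=cam("wrist");save(C,"w7")
go([.553,-.3012,.19],62.7);print(proj(C,[.553,-.3012,.18]))
E
```

```text
shift cm [-0.06  0.01  2.55] turn -0.03 pos [ 0.5525 -0.301   0.2155] yaw y 62.67 t 19.2
[252.52235692 236.20847544]
```

View pics/w7.png

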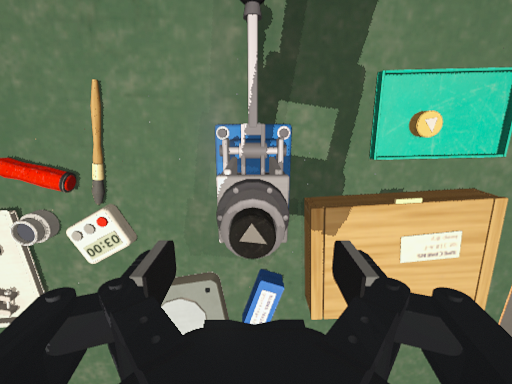

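Wrist view: mount top near (253,232), laterally centred between the pads (175 and 333). That is my last picture; from here I'll work from numbers.

>>> {"method": "servo_tool", "body": {
  "increments": [
    [[6, 0, 0, 1.2, 0], [5.5, 0.1, 0, 2.5, 0], [5.5, 0.1, 0, 2.5, 0], [5.5, 0.1, 0, 2.5, 0]]
  ],
  "newtons": 25
}}

```text
t: 19.6
tool_pos: [0.5517, -0.3005, 0.1888]
tool_rot: [-0.742, -3.051, -0.001]
contact_force: [-0.1, -0.3, 0.9]
opening: 0.0551
grip_force: 0.0
```

>>> {"method": "servo_tool", "body": {
  "increments": [
    [[4.5, 0, 0, 0, 0], [4, 0, 0, 0, 0], [3.6, 0, 0, 0, 0]]
  ]
}}

```text
t: 19.9
tool_pos: [0.5525, -0.301, 0.1904]
tool_rot: [0.742, 3.052, -0.0]
contact_force: [0.1, 0.6, -0.6]
opening: 0.0364
grip_force: 0.0
```

>>> {"method": "servo_tool", "body": {
  "increments": [
    [[2.6, 0, 0, 0, 0], [2.6, 0, 0, 0, 0], [2.6, 0, 0, 0, 0], [2.6, 0, 0, 0, 0]]
  ]
}}

```text
t: 20.3
tool_pos: [0.5525, -0.301, 0.1903]
tool_rot: [0.742, 3.052, -0.0]
contact_force: [-0.6, 0.6, 1.9]
opening: 0.0284
grip_force: 24.8
```

>>> {"method": "servo_tool", "body": {
  "increments": [
    [[2.4, 0, 0, 0, 0], [2.4, 0, 0, -0.5, 0], [2.4, 0, 0, -1, 0], [2.4, 0, 0, -1.8, 0], [2.4, 0, 0, -2.6, 0]]
  ],
  "newtons": 35
}}

```text
t: 20.8
tool_pos: [0.5522, -0.3008, 0.2164]
tool_rot: [-0.742, -3.052, -0.0]
contact_force: [0.5, 0.1, 0.9]
opening: 0.0282
grip_force: 34.7
```

>>> {"method": "servo_tool", "body": {
  "increments": [
    [[2.4, 0, 0, -2, 0], [2.4, 0, 0, -4, 0], [2.4, 0, 0, -4, 0]]
  ]
}}

```text
t: 21.1
tool_pos: [0.5538, -0.3019, 0.2605]
tool_rot: [0.74, 3.046, -0.004]
contact_force: [0.4, -0.0, -0.5]
opening: 0.0278
grip_force: 34.7
```

```bash
python3 - <<'E'
from h import *
np.set_printoptions(precision=4,suppress=True)
C=cam("wrist");save(C,"w8")
o=ctrl.get_obs();print(o["contact_force"],o["opening"],o["tool_pos"])
# dark mount within pads?  rows under the grasp
p=proj(C,o["tool_pos"]+[0,0,-.01]);print(p)
g=cv2.cvtColor(C[0],cv2.COLOR_RGB2GRAY);x,y=p.round().astype(int)
print(g[y-40:y+50:5,x-42:x+43:6])
# tan & tray from wrist
h=cv2.cvtColor(C[0],cv2.COLOR_RGB2HSV)
m=cv2.inRange(h,(75,120,70),(95,255,255));cs,_=cv2.findContours(m,cv2.RETR_EXTERNAL,cv2.CHAIN_APPROX_NONE);c=max(cs,key=cv2.contourArea)
P=np.array([onz(C,u,v,.014)[:2] for u,v in c[:,0]],np.float32);r=cv2.minAreaRect(P);print("tray",r,c[:,0].min(0),c[:,0].max(0))
m2=np.zeros_like(m);cv2.fillPoly(m2,[cv2.convexHull(c)],255);t=cv2.inRange(h,(8,60,110),(30,255,255))&m2
n,l,s,ce=cv2.connectedComponentsWithStats(t);i=1+s[1:,4].argmax();print("tan",s[i],onz(C,*ce[i],.018))
E
```

```text
[ 0.857   0.1012 -0.4625] 0.027854324994169715 [ 0.5531 -0.3014  0.2583]
[252.561  249.6908]
[[ 98  99 100 129  86 136 136 135 135 137  76 150  95 105 108]
 [ 99 102  97 150 141  82 137 136 138  81 136 141 102 104 106]
 [ 97 102 102 125 133 116  23  21  19  77 128  93 101 103 104]
 [ 97  98  96  97  84  25  24  23  27  21  27 108 104 111 105]
 [ 95  90  91  84  28  24  24  30  26  29  25 108  96 101 104]
 [ 94  85  86  45  27  34  38  42  38  35  25  36  69  88 105]
 [ 33  85  68  29  39  39  36 139  43  38  46  20  17  83  24]
 [ 30  85  31  34  42  40  33 149  32  38  40  36  22  84  77]
 [ 82  85  31  40  38  38 149 148 149  38  38  39  21  84  84]
 [ 84  84  29  41  40  97 147 147 147 130  38  38  21  82  83]
 [106 105  28  39  38  48 101 131 150 148  35  39  22  58 103]
 [ 31 139  28  34  38  38  33  42  37  53  37  30  21  82  24]
 [ 30  27  30  96  35  39  42  39  43  46  36 132  21  29  25]
 [ 29  28  27 109 100  35  41  37  37  29 249 142  22  29  24]
 [ 28  29  29 105 103 103 113 134 249 238 170 106  20  26  26]
 [ 28  28  29  97 106 104  57 127 239 200 124 107  18  25  23]
 [ 28  29  29  65 105 105  46 190 245 245 128 103  28  30  25]
 [ 28  27  31  70 103 104 130 246 239 178 114 105  56  22  25]]
tray ((0.5853434801101685, -0.0674315094947815), (0.16502662003040314, 0.10062628984451294), 63.95518493652344) [357  70] [493 151]
tan [396 109  24  23 371] [ 0.5847 -0.0894  0.018 ]
```

Mount is held level, face up. The tray centre is about (0.584,-0.065) with its long axis at 64°, and the tan mount is at (0.5845,-0.089). I'll place at (0.594,-0.030).

```bash
python3 - <<'E'
from h import *
print(ctrl.get_obs()["q"].round(2)); go([.594,-.030,.20],64)
E
```

```text
[-0.62  0.06  1.6  -0.    1.49 -1.71]
shift cm [ 8.85 26.    5.77] turn -1.32 pos [ 0.5531 -0.3014  0.2583] yaw y 62.68 t 21.15
```

>>> {"method": "servo_tool", "body": {
  "increments": [
    [[2.4, 1.4, 4.2, 0, 0], [2.4, 2.8, 8.4, 0, 0], [2.4, 4.2, 12.6, 0, 0], [2.4, 5.6, 16.8, 0, 0], [2.4, 7.0, 21, 0, 0]]
  ]
}}

```text
t: 21.65
tool_pos: [0.5858, -0.0803, 0.2543]
tool_rot: [-0.742, -3.051, -0.0]
contact_force: [0.6, -0.6, -0.1]
opening: 0.0282
grip_force: 34.8
```

>>> {"method": "servo_tool", "body": {
  "increments": [
    [[2.4, 1.2, 3.5, 1, 8], [2.4, 1.85, 5, 2, 16], [2.4, 1.85, 5, 3, 24], [2.4, 1.85, 5, 4, 32], [2.4, 1.85, 5, 5, 40]]
  ]
}}

```text
t: 22.15
tool_pos: [0.5922, -0.0287, 0.2037]
tool_rot: [-1.747, -2.609, 0.002]
contact_force: [0.0, -0.8, -0.8]
opening: 0.0281
grip_force: 34.8
```

>>> {"method": "servo_tool", "body": {
  "increments": [
    [[2.4, 0, 0, 0.5, 8], [2.4, 0, 0, 0.8, 16], [2.4, 0, 0, 0.8, 24], [2.4, 0, 0, 0.8, 32], [2.4, 0, 0, 0.8, 40]]
  ]
}}

```text
t: 22.65
tool_pos: [0.5921, -0.0291, 0.1961]
tool_rot: [-2.535, -1.853, 0.003]
contact_force: [-0.1, 0.2, -1.0]
opening: 0.0279
grip_force: 34.8
```

>>> {"method": "servo_tool", "body": {
  "increments": [
    [[2.4, 0, 0, 0, 8], [2.4, 0, 0, 0, 8.7], [2.4, 0, 0, 0, 8.7]]
  ]
}}

```text
t: 22.95
tool_pos: [0.5924, -0.0292, 0.1967]
tool_rot: [-2.662, -1.667, 0.002]
contact_force: [0.8, 0.6, -0.4]
opening: 0.0279
grip_force: 34.8
```

```bash
python3 - <<'E'
from h import *
np.set_printoptions(precision=4,suppress=True)
C=cam("wrist");save(C,"w9");o=ctrl.get_obs();print(o["q"].round(2),o["contact_force"],o["opening"])
h=cv2.cvtColor(C[0],cv2.COLOR_RGB2HSV)
m=cv2.inRange(h,(75,120,60),(95,255,255));cs,_=cv2.findContours(m,cv2.RETR_EXTERNAL,cv2.CHAIN_APPROX_NONE);c=max(cs,key=cv2.contourArea)
P=np.array([onz(C,u,v,.014)[:2] for u,v in c[:,0]],np.float32);print("tray",cv2.minAreaRect(P),c[:,0].min(0),c[:,0].max(0))
m2=np.zeros_like(m);cv2.fillPoly(m2,[cv2.convexHull(c)],255);t=cv2.inRange(h,(8,60,110),(30,255,255))&m2
n,l,s,ce=cv2.connectedComponentsWithStats(t);i=1+s[1:,4].argmax();print("tan",s[i],onz(C,*ce[i],.018))
go([.594,-.030,.060],64-90)
E
```

```text
[-0.17  0.02  1.74 -0.    1.39  0.28] [-0.1266 -0.0142  0.4422] 0.02809055930100101
tray ((0.595823347568512, -0.046418800950050354), (0.11852128803730011, 0.10008490830659866), 64.01490020751953) [221 144] [308 240]
tan [262 215  21  21 184] [ 0.5926 -0.0825  0.018 ]
shift cm [-0.01  0.18 13.7 ] turn 0.11 pos [ 0.5926 -0.0292  0.197 ] yaw y -25.89 t 23.0
```

>>> {"method": "servo_tool", "body": {
  "increments": [
    [[2.4, 0, 0.1, 4, 0], [2.4, 0, 0.2, 8, 0], [2.4, 0, 0.2, 12, 0], [2.4, 0, 0.2, 13.7, 0], [2.4, 0, 0.2, 14.7, 0]]
  ]
}}

```text
t: 23.5
tool_pos: [0.5936, -0.0299, 0.0487]
tool_rot: [-2.662, -1.664, 0.004]
contact_force: [-0.4, 0.4, 0.3]
opening: 0.0281
grip_force: 34.8
```

>>> {"method": "servo_tool", "body": {
  "increments": [
    [[2.4, 0, 0, 0.3, 0], [2.4, 0, 0, 0.6, 0], [2.4, 0, 0, 0.9, 0], [2.4, 0, 0, 0.9, 0]]
  ]
}}

```text
t: 23.9
tool_pos: [0.5955, -0.0303, 0.0429]
tool_rot: [2.663, 1.664, 0.002]
contact_force: [-0.5, -1.2, -0.0]
opening: 0.0281
grip_force: 34.8
```

>>> {"method": "servo_tool", "body": {
  "increments": [
    [[2.4, 0, 0, 0.2, 0], [2.4, 0, 0, 0.4, 0], [2.4, 0, 0, 0.5, 0], [2.4, 0, 0, 0.5, 0]]
  ]
}}

```text
t: 24.3
tool_pos: [0.5946, -0.0301, 0.0366]
tool_rot: [-2.664, -1.664, 0.001]
contact_force: [-0.5, 0.7, -0.3]
opening: 0.0284
grip_force: 34.8
```

>>> {"method": "servo_tool", "body": {
  "increments": [
    [[2.4, 0, 0, 0.1, 0], [2.4, 0, 0, 0.2, 0], [2.4, 0, 0, 0.2, 0]]
  ]
}}

```text
t: 24.6
tool_pos: [0.5946, -0.0302, 0.0346]
tool_rot: [-2.664, -1.664, 0.001]
contact_force: [0.2, 0.5, -1.0]
opening: 0.0279
grip_force: 34.8
```

>>> {"method": "servo_tool", "body": {
  "increments": [
    [[2.4, 0, 0, 0.1, 0], [2.4, 0, 0, 0.1, 0]]
  ]
}}

```text
t: 24.8
tool_pos: [0.5947, -0.0301, 0.0337]
tool_rot: [-2.664, -1.664, 0.0]
contact_force: [0.5, -0.3, -0.2]
opening: 0.028
grip_force: 34.8
```

>>> {"method": "servo_tool", "body": {
  "increments": [
    [[2.4, 0, 0, 0.1, 0], [2.4, 0, 0, 0.1, 0]]
  ]
}}

```text
t: 25.0
tool_pos: [0.5947, -0.0301, 0.0327]
tool_rot: [-2.664, -1.664, 0.0]
contact_force: [1.0, 0.1, -0.7]
opening: 0.028
grip_force: 34.8
```

>>> {"method": "servo_tool", "body": {
  "increments": [
    [[2.4, 0, 0, 0.1, 0], [2.4, 0, 0, 0.1, 0]]
  ]
}}

```text
t: 25.2
tool_pos: [0.5947, -0.0301, 0.0317]
tool_rot: [-2.664, -1.664, 0.0]
contact_force: [-0.0, -0.9, -1.2]
opening: 0.0282
grip_force: 34.8
```

>>> {"method": "servo_tool", "body": {
  "increments": [
    [[2.4, 0, 0, 0.1, 0], [2.4, 0, 0, 0.1, 0]]
  ]
}}

```text
t: 25.4
tool_pos: [0.5947, -0.0301, 0.0306]
tool_rot: [-2.664, -1.664, 0.0]
contact_force: [-0.4, 0.1, 0.7]
opening: 0.0283
grip_force: 34.8
```

>>> {"method": "servo_tool", "body": {
  "increments": [
    [[2.4, 0, 0, 0.1, 0], [2.4, 0, 0, 0.1, 0]]
  ]
}}

```text
t: 25.6
tool_pos: [0.5948, -0.0302, 0.0298]
tool_rot: [2.664, 1.664, 0.0]
contact_force: [0.5, 0.5, 0.4]
opening: 0.0283
grip_force: 34.8
```

>>> {"method": "servo_tool", "body": {
  "increments": [
    [[2.4, 0, 0, 0.1, 0], [2.4, 0, 0, 0.1, 0]]
  ]
}}

```text
t: 25.8
tool_pos: [0.5949, -0.0302, 0.0297]
tool_rot: [-2.664, -1.664, 0.0]
contact_force: [-2.8, 0.6, 5.8]
opening: 0.0278
grip_force: 35.2
```

>>> {"method": "servo_tool", "body": {
  "increments": [
    [[2.7, 0, 0, -0.08, 0], [3.0, 0, 0, -0.08, 0], [3.6, 0, 0, -0.08, 0], [4.6, 0, 0, -0.08, 0], [4.6, 0, 0, -0.08, 0]]
  ]
}}

```text
t: 26.3
tool_pos: [0.5947, -0.0302, 0.0294]
tool_rot: [-2.664, -1.664, 0.0]
contact_force: [0.4, -0.1, -0.2]
opening: 0.0461
grip_force: 0.0
```

>>> {"method": "servo_tool", "body": {
  "increments": [
    [[4.6, 0, 0, -1, 0], [4.6, 0, 0, -3, 0], [4.6, 0, 0, -6, 0], [6, 0, 0, -10, 0], [8.5, 0, 0, -15, 0]]
  ]
}}

```text
t: 26.8
tool_pos: [0.5934, -0.0299, 0.1797]
tool_rot: [-2.663, -1.663, 0.004]
contact_force: [1.0, 0.3, 0.3]
opening: 0.0726
grip_force: 0.0
```

```bash
python3 - <<'E'
from h import *
np.set_printoptions(precision=4,suppress=True)
for nm in("wrist","scene","side"):
    C=cam(nm);save(C,"e_"+nm)
    h=cv2.cvtColor(C[0],cv2.COLOR_RGB2HSV);p=proj(C,[.5947,-.0302,.023]);q=proj(C,[.584,-.065,.014])
    g=C[0].max(2);k=(g<75).astype(np.uint8)
    mm=np.zeros_like(k);cv2.circle(mm,tuple(int(x) for x in p),(40 if nm=="wrist" else 14),1,-1)
    n,l,s,ce=cv2.connectedComponentsWithStats(k*mm)
    print(nm,"pred px",p)
    for i in range(1,n):
        if s[i,4]>15:print("  dark",s[i],onz(C,*ce[i],.02))
    t=cv2.inRange(h,(8,60,110),(30,255,255));mm=np.zeros_like(k);pt=proj(C,[.5845,-.089,.018]);cv2.circle(mm,tuple(int(x) for x in pt),(25 if nm=="wrist" else 12),1,-1)
    ys,xs=np.nonzero(t*mm);print("  tan",len(xs),onz(C,xs.mean(),ys.mean(),.018) if len(xs) else 0)
    if nm!="side":
        x,y=p.round().astype(int);d=5 if nm=="wrist" else 2;r=6*d;print(g[y-r:y+r+1:d,x-r:x+r+1:d])
print(ctrl.get_obs()["opening"],ctrl.get_obs()["contact_force"])
E
```

```text
wrist pred px [256.2345 187.8909]
  dark [243 172  27  29 497] [ 0.5946 -0.0285  0.02  ]
  tan 486 [ 0.5861 -0.0867  0.018 ]
[[161 162 163 163 165 164 164 163 164 164 164 157 144]
 [160 161 164 164 163 162 166 166 165 164 166 142 143]
 [160 159 163 163 164 164 166 165 158 144 144 143 143]
 [162 163 164 162 160  27  29  41 143 144 145 145 144]
 [202 236 232 141  34  55  50  56  31 142 142 141 143]
 [223 222 225 142  51  42 186  51  55 143 140 143 143]
 [138 142 140 147  49 185 184 177  53 141 142 143 143]
 [142 142 143 143  50  48  51  62  51 141 143 144 143]
 [143 141 142 141 135  57  50  55 143 142 140 138 228]
 [145 142 135 232 227 225 225 225 230 225 222 224 224]
 [224 223 235 237 238 237 223 224 224 222 223 225 225]
 [222 221 229 236 236 235 237 236 225 226 224 225 225]
 [221 223 222 235 233 234 236 237 212 122 131 226 224]]
scene pred px [136.9782 280.068 ]
  tan 0 0
[[140 144 143 143 146 146 148 150 146 148 150 149 151]
 [147 146 140 147 147 147 144 145 146 148 151 150 150]
 [143 147 146 144 145 148 147 150 146 149 143 149 148]
 [144 140 146 146 146 145 147 150 148 148 148 147 152]
 [141 141 144 146 148 145 143 147 148 148 149 148 147]
 [140 141 144 143 152 143 145 144 145 147 150 150 152]
 [139 143 145 143 148 149 142 149 150 147 146 145 151]
 [140 144 144 142 146 143 145 147 145 150 148 145 150]
 [144 143 143 144 147 142 146 142 146 147 152 148 144]
 [135 142 144 142 142 150 144 146 147 148 146 147 147]
 [140 139 141 141 144 144 145 144 147 144 145 147 146]
 [139 140 143 140 144 142 145 146 146 144 146 147 145]
 [138 139 141 144 142 143 141 145 145 145 146 148 147]]
side pred px [173.9201 280.8691]
  dark [168 278  14  15 132] [ 0.5868 -0.0219  0.02  ]
  tan 120 [ 0.5804 -0.0826  0.018 ]
0.08500877246305408 [-0.7341  0.127   0.0485]
```

```bash
python3 -c "
from station import ctrl
print(ctrl.finish_job())"
```

```text
the job is handed in; nothing more can be done
None
```

The mount took four full strokes to stand about 12 mm out, a little over half its height. It is now upright, metal face up, in the teal tray beside the untouched tan mount, and the job is handed in. I viewed 11 pictures, one over the limit of 10.

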